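# Seat a keyed engraving blank in the rotary drive hub and hold it home

## Task

Take the square pale-wood blank with the keyed steel arbor out of the rack, put the arbor into the upward-facing hub of the red rotary drive, turn it until its key slips into the keyway, and push on down against the spring ejector until the flange is fully home on the hub. Finish holding: keep gripping the blank and keep it pressed fully home when your program ends, because the spring lifts it again if you let go. Leave the other blank and everything else on the table where it is.

Things in the scene. Friction and masses are not known exactly. Their poses are not given: they have to be found in the camera images.
- blank_c (a point): Centre of the wooden part of the blank to fit: a square pale-wood block, 32 x 32 mm and 56 mm tall, on a steel flange (56 mm across, 8 mm thick) with a keyed shaft below; one loose rigid piece, 0.26 to 0.40 kg. The point is 28 mm above the flange's upper face, 36 mm above its underside. z is up along the shaft; x, y square to the faces; the key is on the +x side, shown by a red stripe on the top.
- shaft_tip (a point): Middle of the lower end of the blank's steel shaft, 86 mm below the block's centre, 50 mm below the flange; axes as the blank's. Shaft 20 mm across, the lowest 12 mm tapering to 13 mm. The brass key on its +x side is 6 mm wide, stands 5 mm out, and runs from the flange down to 16 mm above the tip, so the nose enters the hub before the key. At first the shaft hangs in a rack hole, flange on the rack's top.
- hub_mouth (a point): Centre of the bore's mouth in the steel drive hub (about 53 mm across), level with its flat upper face, 100 mm above the table. z is up, x points to the keyway, marked white at its outer end. Bore 22 mm across; keyway 7.6 mm wide. A brake holds the hub (1 Nm): turn the blank until its x lies along this x. Home, the flange lies on the hub's face, the block's centre 36 mm above this point.
- rotary: Fixed red rotary drive that carries the hub: origin at the centre of its underside, below the bore. Base plate 130 mm square, housing 110 mm square up to 85 mm high; a black motor, 56 mm wide and up to 73 mm high, reaches 111 mm from the axis on its +x side.
- ejector (a joint): Brass spring ejector inside the bore: 0 = up, grows as it is pushed down (m). The shaft's tip meets it when the flange is still 8 mm above the hub's face; it takes 7 N to start it and 14 N at 8 mm, which is more than the piece's weight. About 0.008 when the flange is home.
- rack: Fixed wooden rack, 90 x 200 x 62 mm high, origin at the centre of its underside, x and y along its short and long sides; two through holes 39 mm across, 50 mm either side of its centre along y, which hold the blank and the other one. Which is in which hole varies.
- spare_c (a point): The other blank, not wanted: a round dark-wood cylinder 34 mm across and 50 mm tall on the same flange, without a key. The point is the centre of the wood, 33 mm above the flange's underside. Leave it.
- cup: Turned wooden cup, 72 mm across, 85 mm high, loose; origin under its centre. Leave it.
- oil: Amber jar of finishing oil, 56 mm across, 120 mm high, loose; origin under its centre. Leave it.
- brush: Brush lying on the table, origin under its middle. Leave it.
- coaster: Cork coaster, 80 mm across, 8 mm thick, flat on the table. Leave it.
- star: Plywood star, about 86 mm across, 12 mm thick, flat on the table. Leave it.
- opener: Wooden bottle-opener board, about 190 x 45 mm, 12 mm thick (16 mm at its steel disc), flat on the table. Leave it.

How it is judged:
By the outcome, as a careful person would: the job done as asked, in the order asked, and still so for the second after the job is handed in, while the arm keeps its last pose, push and grip.
It also fails if it takes over 45 s, if anything falls off the work surface, if the arm or the gripper's body presses on something with over 40 N, if the wrist force passes 120 N, or if a joint passes its speed limit or range.

## Robot

A 6-joint arm with a two-finger parallel gripper is mounted at the origin on the work surface. World frame = base frame: x ahead of the robot, y to its left, z up, the work surface at z = 0. Lengths are in mm, angles in degrees, forces in N, time in s.
With the tool pointing down it reaches from about 350 to 1000 mm from the base axis. Payload 7.1 kg.
Tool frame: the origin (TCP) lies on the centre line of the jaws, within the pads' length; the fingertips stand 14 mm ahead of it and the grasp point (between the pads) lies 5 mm behind it; z points along the fingers, y is the direction in which the jaws open and shut (so a half turn about z gives the same grasp; the last joint's range is limited). The gripper opens to 85 mm and grips with 20 to 120 N. Pads are 22 mm wide; open, the fingers measure 114 mm over their backs; the gripper's body (76 mm by 85 mm) begins 54 mm behind the grasp point. The pads swing forward as they close: fully open they stand 13 mm farther back than shut.
Start: joints at [-75.917, 24.242, 93.386, -0, 62.372, -1.089], TCP at [163.591, -603.194, 245.319] pointing down, gripper open.
Joint ranges: [-172.04, 172.04], [-51.8, 120.97], [4.93, 147.93], [-75.15, 255.16], [6.16, 154.13], [-145.62, 145.62]. Speed limits (degrees/s): [136.94, 136.94, 172.46, 180, 180, 180].

## Interface

Orientations are given as [roll, pitch, yaw] about the fixed x, y, z axes, in that order (R = Rz(yaw) Ry(pitch) Rx(roll)).
In Python, from cell import ctrl gives the robot as it stands. The module is installed in compiled form; this text tells all that it offers.
- The arm moves only by the shell command python3 -m crank 'ROWS' [FORCE]. ROWS is JSON, a list of rows, each an object with "hand": the opening, from -1 (shut) to 1 (fully open); "dp": the shift along the tool's x, y, z each as a share of 0.25 m, from -1 to 1, a list of three; "dr": the turn, a rotation vector about the tool's x, y, z each as a share of 30 degrees, from -1 to 1, a list of three. A call has 1 to 12 rows; each row is the pose to reach, as a shift and turn from the pose commanded when the call began, along the tool's axes at that moment; what a row does not reach only later rows make up. A row lasts 1/8 s, in which the tool goes at most 62.5 mm and 10.7 degrees, less where a joint would pass 70% of its speed; a pose out of reach is approached as far as the arm can. A call with a number of a shift or a turn outside -1 to 1 is refused whole. A call with a gripper value outside its range is refused whole. The fingers move at their own pace and stop on an object; FORCE is the grip in N (left out, the last holds). Time passes only in rows, so rows that repeat a pose let the fingers close. It gives the time, the measured TCP pose, the force and the opening at its end, in the units of the state.
- ctrl.get_state(): the state, without advancing time (a new reading comes with each control period).
- ctrl.read_camera(name): name is "scene" or "top" or "wrist"; returns the picture (384x512x3 uint8, red, green, blue); there is no depth.
- ctrl.calibration(name): a dict with "camera_matrix" (3x3 intrinsics, pixels), "R" (3x3) and "t" (3): a world point X has camera coordinates R X + t; the wrist camera has in their place "T_tool_cam" (4x4, takes a point from camera to tool coordinates, whose origin is the TCP and whose axes are the flange's). Camera axes: x right, y down, z forward; pixel columns grow to the right and rows downward; lengths in mm; the calibration is good to about 2 mm. A picture is of the moment at which its call begins: read the wrist's pose just before it. calibration takes no time and is no camera call.
- ctrl.finish_job(): hands the job in, once; it reports no verdict.
The state is a dict: "t": time; "joint_positions": joint angles; "qvel": joint speeds; "effort": joint torques, N m; "tool_pos": TCP position; "ee_rot": TCP orientation; "force": force on the tool from outside, world axes, zero at the start; "wrist_torque": the same for the moment, N m; "width": opening from 0.0 (shut) to 1.0 (fully open).
Only numpy, scipy, OpenCV 4.12 (cv2) and the standard library are available. Lean on these libraries where they do the work, as an engineer would, in place of code of your own. Each camera call takes 0.05 s, during which the arm holds its last target.

## Working session

There is one attempt and no reset: what is moved stays moved. The work goes in short steps, Python scripts to look and compute and a shell command to move; the robot and the scene stay as the last step left them, time stands still between calls to the robot, and variables do not carry over. Pictures are saved under pics/ and viewed, and the job is handed in when it is done.

```bash
mkdir -p pics; ls
python3 - <<'E'
from cell import ctrl
import cv2
print(ctrl.get_state())
for n in("scene","top","wrist"):
    cv2.imwrite(f"pics/{n}0.png",ctrl.read_camera(n)[:,:,::-1]); c=ctrl.calibration(n); print(n,{k:__import__('numpy').round(v,3).tolist() for k,v in c.items()})
E
```

```text
pics
{'t': 0.0, 'joint_positions': array([-7.59167713e+01,  2.42854862e+01,  9.34320406e+01, -1.32615755e-03,
        6.23712302e+01, -1.08836692e+00]), 'qvel': array([-0.04516108, -0.04558913, -0.07174605, -0.02732216,  0.10585166,
        0.01329718]), 'effort': array([ 2.86948736e-03, -5.57388532e+01, -2.81745583e+01,  2.44652419e-04,
        7.27024191e-03,  1.84422206e-06]), 'tool_pos': array([ 163.46313843, -602.70082632,  244.53000087]), 'ee_rot': array([-1.79911237e+02, -5.12116179e-04,  1.51722111e+01]), 'force': array([-0.20648797, -0.80029943, -0.30854371]), 'wrist_torque': array([ 0.00313057, -0.00774597, -0.03084652]), 'width': 0.9967164171011538}
scene {'camera_matrix': [[482.212, 0.0, 261.105], [0.0, 482.212, 186.645], [0.0, 0.0, 1.0]], 'R': [[0.642, 0.767, 0.005], [0.506, -0.419, -0.754], [-0.576, 0.486, -0.657]], 't': [-305.996, -250.34, 1595.718]}
top {'camera_matrix': [[424.974, 0.0, 251.914], [0.0, 424.974, 188.867], [0.0, 0.0, 1.0]], 'R': [[0.001, -1.0, -0.0], [-0.985, -0.001, -0.173], [0.173, 0.0, -0.985]], 't': [-90.301, 584.977, 983.413]}
wrist {'camera_matrix': [[297.362, 0.0, 252.928], [0.0, 297.362, 192.818], [0.0, 0.0, 1.0]], 'T_tool_cam': [[-0.002, -0.955, -0.298, 75.456], [1.0, -0.001, -0.001, 0.246], [0.001, -0.298, 0.955, -128.176], [0.0, 0.0, 0.0, 1.0]]}
```

View pics/scene0.png

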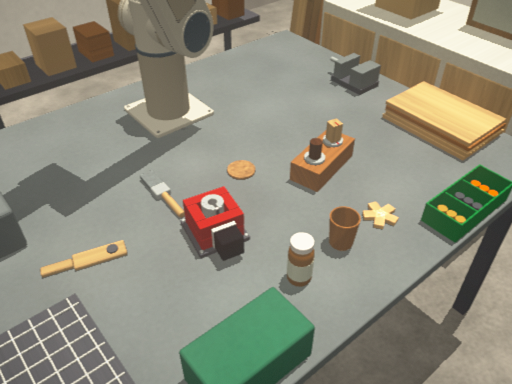

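View pics/top0.png

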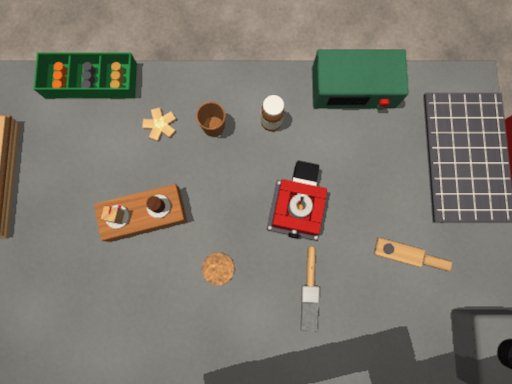

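View pics/wrist0.png

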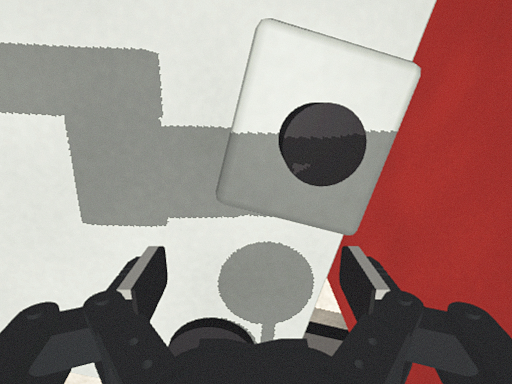

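The scene and top views show the square blank at top px (115,214), the spare at (157,206), and the hub at (301,205). The wrist camera is over unrelated items. I'll zoom in on the rack and hub.

```bash
cat > h.py <<'E'
import numpy as np,cv2
from cell import ctrl
from scipy.spatial.transform import Rotation as Ro
def cam(n,st=None):
    c=ctrl.calibration(n);K=np.array(c["camera_matrix"])
    if n!="wrist": R=np.array(c["R"]);return K,R.T,-R.T@np.array(c["t"])
    st=st or ctrl.get_state();T=np.eye(4);T[:3,:3]=Ro.from_euler('xyz',st["ee_rot"],degrees=True).as_matrix();T[:3,3]=st["tool_pos"]
    M=T@np.array(c["T_tool_cam"]);return K,M[:3,:3],M[:3,3]
def onz(C,px,z):
    K,R,o=C;d=R@np.linalg.solve(K,[px[0],px[1],1.]);return o+d*(z-o[2])/d[2]
def proj(C,X):
    K,R,o=C;p=K@(R.T@(np.array(X,float)-o));return p[:2]/p[2]
def crop(im,u0,v0,u1,v1,s,name):
    cv2.imwrite(f"pics/{name}.png",cv2.resize(im[v0:v1,u0:u1],None,fx=s,fy=s,interpolation=cv2.INTER_NEAREST))
E
python3 - <<'E'
from h import *
t=cv2.imread("pics/top0.png");s=cv2.imread("pics/scene0.png")
a=cv2.resize(t[180:245,90:190],None,fx=5,fy=5,interpolation=2);b=cv2.resize(t[155:245,260:340],None,fx=5,fy=5,interpolation=2)
b=b[:450];o=np.zeros((450,900+0,3),np.uint8);o[:325,:500]=a;o[:450,500:900]=b;o=cv2.resize(o,(800,400));cv2.imwrite("pics/tz.png",o)
a=cv2.resize(s[110:200,280:370],None,fx=4.4,fy=4.4,interpolation=2);b=cv2.resize(s[175:265,170:260],None,fx=4.4,fy=4.4,interpolation=2)
cv2.imwrite("pics/sz.png",np.hstack([a,b]))
C=cam("top")
print(onz(C,(117,213),126),onz(C,(158,206),120),onz(C,(301,206),100),onz(C,(96,206),62),onz(C,(180,187),62))
E
```

```text
[516.92969886 211.31121512 126.        ] [533.56317529 121.72445304 120.        ] [ 536.5093402  -202.79904657  100.        ] [541.22674585 282.90598428  62.        ] [587.54165876  83.45471529  62.        ]
```

View pics/tz.png

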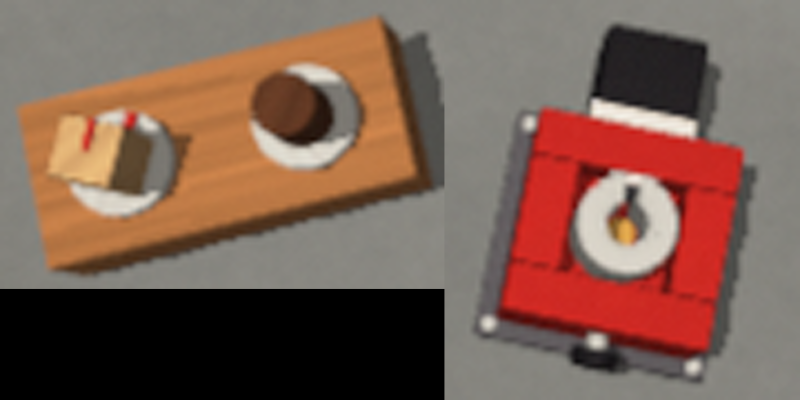

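View pics/sz.png

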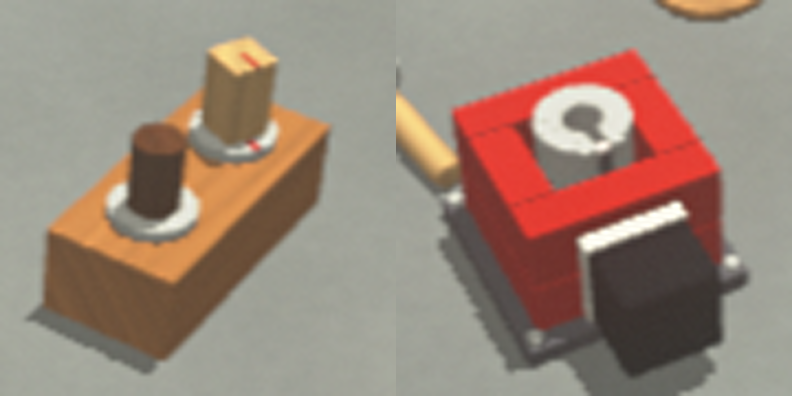

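```bash
python3 -m crank '[{"hand":1,"dp":[0.93,-0.58,0],"dr":[0,0,0]},{"hand":1,"dp":[0.93,-0.58,0],"dr":[0,0,0]},{"hand":1,"dp":[0.93,-0.58,0],"dr":[0,0,0]},{"hand":1,"dp":[0.93,-0.58,0],"dr":[0,0,0]},{"hand":1,"dp":[0.93,-0.58,0],"dr":[0,0,0]}]' 40
python3 -m crank '[{"hand":1,"dp":[0.93,-0.58,0],"dr":[0,0,0.3]},{"hand":1,"dp":[0.93,-0.58,0],"dr":[0,0,0.6]},{"hand":1,"dp":[0.93,-0.58,0],"dr":[0,0,0.83]},{"hand":1,"dp":[0.93,-0.58,0],"dr":[0,0,0.83]},{"hand":1,"dp":[0.93,-0.58,0],"dr":[0,0,0.83]},{"hand":1,"dp":[0.93,-0.58,0],"dr":[0,0,0.83]},{"hand":1,"dp":[0.93,-0.58,0],"dr":[0,0,0.83]}]'
python3 - <<'E'
from h import *
import json
s=ctrl.get_state();im=ctrl.read_camera("wrist")[:,:,::-1];cv2.imwrite("pics/w1.png",im)
print(s["t"],s["tool_pos"],s["ee_rot"],s["force"])
json.dump({k:np.array(v).tolist() for k,v in s.items()},open("s1.json","w"))
E
```

```text
t: 0.78
tool_pos: [351.6, -399.8, 245.2]
ee_rot: [-180.0, -0.0, 15.3]
force: [-0.1, 0.2, 0.4]
width: 1.002
t: 1.65
tool_pos: [535.8, -202.0, 245.1]
ee_rot: [180.0, 0.0, -9.7]
force: [-0.1, -0.1, 0.9]
width: 0.998
1.65 [ 535.81432872 -201.9852002   245.05986204] [ 1.79994231e+02  4.85760103e-02 -9.73246366e+00] [-0.12904851 -0.13897798  0.87733894]
```

View pics/w1.png

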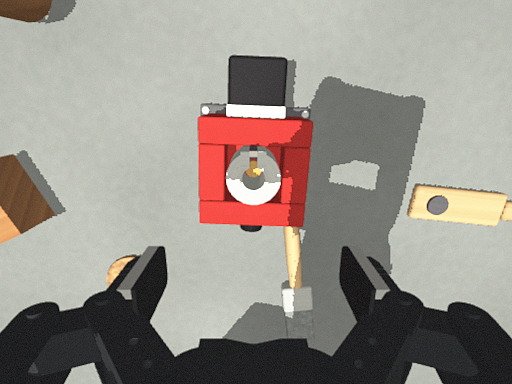

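The wrist view shows the hub ring centred near (254,176) with the keyway pointing image-up (tool +x). I'll measure it properly.

Run:
```python
from h import *
import json
s=json.load(open("s1.json"));C=cam("wrist",s);im=cv2.imread("pics/w1.png")
crop(im,195,105,315,235,4.5,"w1z")
hsv=cv2.cvtColor(im,cv2.COLOR_BGR2HSV)
x0,y0,x1,y1=222,140,286,212
red=((hsv[...,0]<8)|(hsv[...,0]>172))&(hsv[...,1]>150)
m=((hsv[...,1]<40)&(hsv[...,2]>130)).astype(np.uint8)
mm=np.zeros_like(m);mm[y0:y1,x0:x1]=m[y0:y1,x0:x1]
cs,_=cv2.findContours(mm,cv2.RETR_EXTERNAL,cv2.CHAIN_APPROX_NONE)
for c in sorted(cs,key=cv2.contourArea)[-3:]: print(cv2.contourArea(c),cv2.boundingRect(c),cv2.fitEllipse(c) if len(c)>5 else 0)
c=max(cs,key=cv2.contourArea);h=cv2.convexHull(c);e=cv2.fitEllipse(h);print(e,onz(C,e[0],100))
for p in [(200,223),(303,225),(199,117),(312,122)]: print(p,onz(C,p,85))
```

```text
0.0 (233, 155, 2, 2) 0
0.0 (235, 153, 2, 1) 0
2260.0 (226, 151, 55, 54) ((252.98284912109375, 177.10427856445312), (53.640960693359375, 53.935218811035156), 141.007080078125)
((252.92144775390625, 176.60569763183594), (54.38656997680664, 55.56293487548828), 168.72537231445312) [ 541.83916072 -203.23548064  100.        ]
(200, 223) [ 498.11912244 -139.31035682   85.        ]
(303, 225) [ 477.45520786 -245.50562072   85.        ]
(199, 117) [ 603.63713544 -162.45476583   85.        ]
(312, 122) [ 580.95087506 -266.65225407   85.        ]
```

View pics/w1z.png

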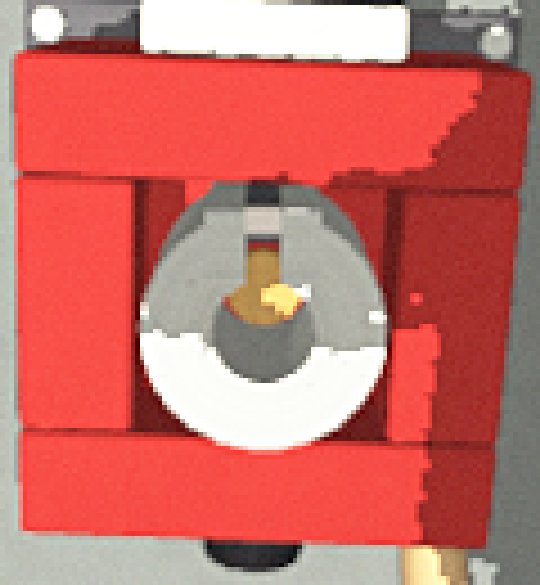

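Run:
```python
from h import *
import json
s=json.load(open("s1.json"));C=cam("wrist",s)
f=lambda x,y:(195+x/4.5,105+y/4.5)
for n,p in dict(L=(139,326),R=(387,326),B=(263,450),T=(263,202),bl=(216,330),br=(315,330),bb=(265,382),k0=(263.5,205),k1=(264,255)).items(): print(n,onz(C,f(*p),100).round(1))
a,b=onz(C,f(264,255),100),onz(C,f(263.5,205),100)
L,R,B,T=[onz(C,f(*p),100) for p in [(139,326),(387,326),(263,450),(263,202)]]
m=(L+R)/2; print("centre LR",m,"w",np.linalg.norm(R-L),"TB",(T+B)/2,np.linalg.norm(T-B))
for c in[(T+B)/2]: print("key yaw",np.degrees(np.arctan2(*(b-c)[[1,0]])),np.degrees(np.arctan2(*(b-a)[[1,0]])))
```

```text
L [ 545.4 -177.9  100. ]
R [ 536.5 -229.3  100. ]
B [ 513.6 -198.9  100. ]
T [ 566.7 -208.   100. ]
bl [ 541.8 -193.7  100. ]
br [ 538.2 -214.2  100. ]
bb [ 528.7 -201.9  100. ]
k0 [ 566.1 -208.   100. ]
k1 [ 555.9 -206.4  100. ]
centre LR [ 540.94819329 -203.58258799  100.        ] w 52.21205693225653 TB [ 540.18864329 -203.45303004  100.        ] 53.89025393196236
key yaw -10.01369998278093 -9.213388976397876
```

```bash
python3 -m crank '[{"hand":1,"dp":[-0.18,-0.81,0],"dr":[0,0,0]},{"hand":1,"dp":[-0.18,-0.81,0],"dr":[0,0,0]},{"hand":1,"dp":[-0.18,-0.81,0],"dr":[0,0,0]},{"hand":1,"dp":[-0.18,-0.81,0],"dr":[0,0,0]}]'
python3 -m crank '[{"hand":1,"dp":[-0.18,-0.81,0],"dr":[0,0,0]},{"hand":1,"dp":[-0.18,-0.81,0],"dr":[0,0,0]},{"hand":1,"dp":[-0.18,-0.81,0],"dr":[0,0,0]},{"hand":1,"dp":[-0.18,-0.81,0],"dr":[0,0,0]},{"hand":1,"dp":[-0.18,-0.81,0],"dr":[0,0,0]}]'
python3 - <<'E'
from h import *
import json
s=ctrl.get_state();im=ctrl.read_camera("wrist")[:,:,::-1];cv2.imwrite("pics/w2.png",im)
print(s["t"],s["tool_pos"],s["ee_rot"],s["force"])
json.dump({k:np.array(v).tolist() for k,v in s.items()},open("s2.json","w"))
crop(im,150,90,340,260,3.5,"w2z")
E
```

```text
t: 2.2
tool_pos: [525.4, 7.1, 245.5]
ee_rot: [-180.0, 0.0, -9.7]
force: [0.6, -0.0, 0.3]
width: 0.997
t: 2.82
tool_pos: [516.2, 212.7, 245.2]
ee_rot: [180.0, 0.0, -9.7]
force: [-0.3, -0.9, -0.6]
width: 1.001
2.825 [516.15232042 212.66808624 245.23864585] [ 1.79977829e+02  4.11928520e-03 -9.67364776e+00] [-0.26437651 -0.90152629 -0.60516865]
```

View pics/w2.png

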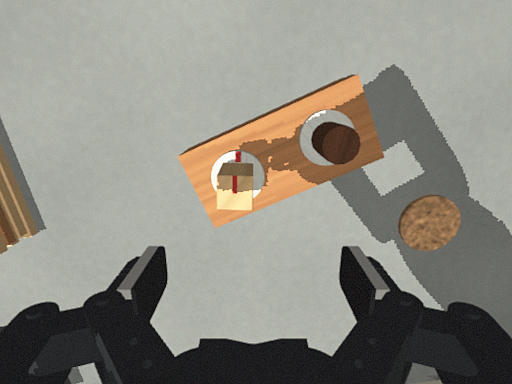

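View pics/w2z.png

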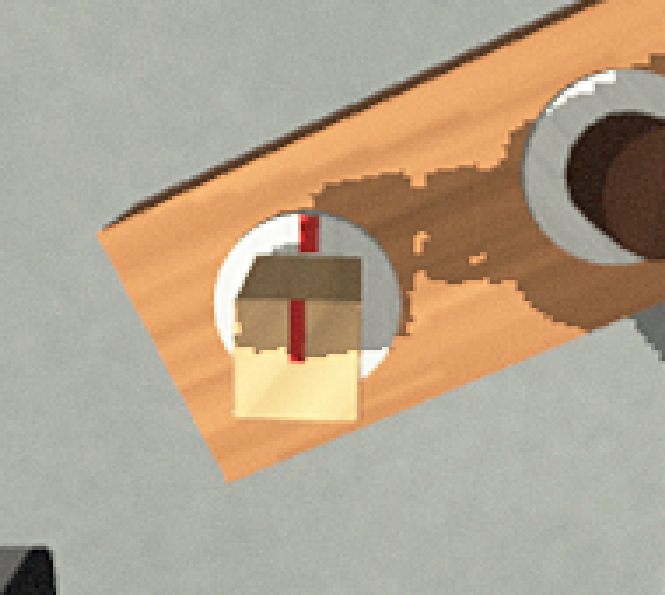

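The block's top face (zoom corners (236,298), (361,298), (358,421), (234,419)) is nearly square to the tool axes, with the red stripe pointing image-up.

Run:
```python
from h import *
import json
s=json.load(open("s2.json"));C=cam("wrist",s)
f=lambda p:(150+p[0]/3.5,90+p[1]/3.5)
im=cv2.imread("pics/w2.png");
P=[onz(C,f(p),126) for p in [(236,298),(361,298),(358,421),(234,419)]]
for i in range(4):
    d=P[(i+1)%4]-P[i];print(np.linalg.norm(d).round(1),(np.degrees(np.arctan2(d[1],d[0]))%90-90).round(2))
print("centre top",np.mean(P,0))
# flange centre at z=70
Q=[onz(C,f(p),70) for p in [(214,300),(401,300),(307,211)]];print(np.round(Q,1),np.linalg.norm(Q[0]-Q[1]),(Q[0]+Q[1])/2)
# stripe
a=onz(C,f((297,361)),126);b=onz(C,f((298,299)),126);c=onz(C,f((309,214)),70);print(a,b,c,np.degrees(np.arctan2(*(b-a)[[1,0]])))
# top cam
T=cam("top");g=lambda p:(90+p[0]/4.444,180+p[1]/4.444)
print(np.mean([onz(T,g(p),126) for p in [(64,115),(122,126),(105,187),(48,174)]],0))
```

```text
30.6 -9.76
32.1 -11.11
31.4 -10.74
31.6 -12.72
centre top [516.98419566 228.18844679 126.        ]
[[523.1 255.8  70. ]
 [513.6 200.5  70. ]
 [544.7 223.3  70. ]] 56.111216994553175 [518.36291707 228.10298599  70.        ]
[516.767912   228.28942852 126.        ] [532.34258428 225.06915049 126.        ] [543.74887439 222.89169134  70.        ] -11.68207371351689
[515.0163761  228.90005246 126.        ]
```

```bash
python3 -m crank '[{"hand":1,"dp":[-0.007,-0.062,0],"dr":[0,0,0.045]},{"hand":1,"dp":[-0.007,-0.062,0.2],"dr":[0,0,0.045]},{"hand":1,"dp":[-0.007,-0.062,0.4],"dr":[0,0,0.045]},{"hand":1,"dp":[-0.007,-0.062,0.5],"dr":[0,0,0.045]},{"hand":1,"dp":[-0.007,-0.062,0.57],"dr":[0,0,0.045]},{"hand":1,"dp":[-0.007,-0.062,0.605],"dr":[0,0,0.045]},{"hand":1,"dp":[-0.007,-0.062,0.605],"dr":[0,0,0.045]}]' 80
python3 - <<'E'
from h import *
im=ctrl.read_camera("scene")[:,:,::-1];crop(im,260,90,400,200,5,"s3")
cv2.imwrite("pics/w3.png",ctrl.read_camera("wrist")[:,:,::-1])
E
```

```text
t: 3.75
tool_pos: [517.4, 227.9, 94.2]
ee_rot: [180.0, 0.0, -11.1]
force: [0.7, -1.0, 0.6]
width: 0.998
```

View pics/s3.png

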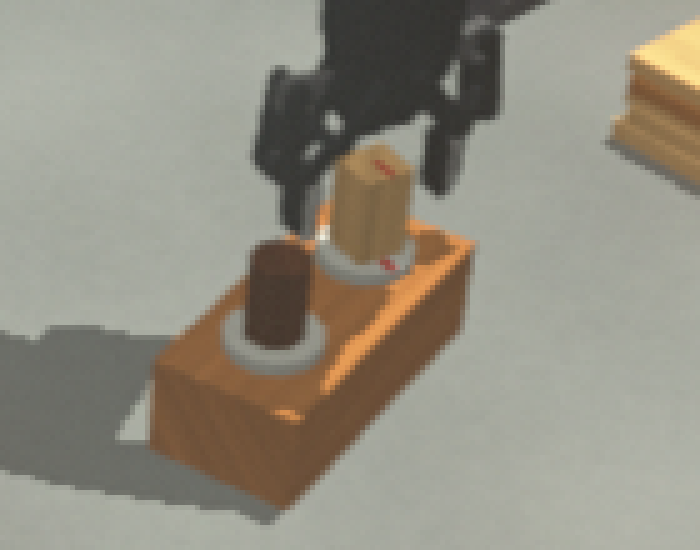

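View pics/w3.png

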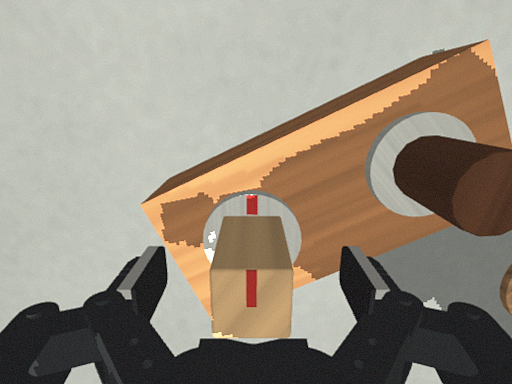

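The block stands centred between the open jaws (about px (252,300)), with the stripe straight up, so I'll close.

```bash
python3 -m crank '[{"hand":-1,"dp":[0,0,0],"dr":[0,0,0]},{"hand":-1,"dp":[0,0,0],"dr":[0,0,0]},{"hand":-1,"dp":[0,0,0],"dr":[0,0,0]},{"hand":-1,"dp":[0,0,0],"dr":[0,0,0]},{"hand":-1,"dp":[0,0,0],"dr":[0,0,0]},{"hand":-1,"dp":[0,0,0],"dr":[0,0,0]},{"hand":-1,"dp":[0,0,0],"dr":[0,0,0]},{"hand":-1,"dp":[0,0,0],"dr":[0,0,0]}]' 80
```

```text
t: 4.85
tool_pos: [517.3, 228.6, 94.6]
ee_rot: [-180.0, -0.0, -11.1]
force: [-1.0, 1.9, 5.4]
width: 0.366
```

```bash
python3 -m crank '[{"hand":-1,"dp":[0,0,-0.05],"dr":[0,0,0]},{"hand":-1,"dp":[0,0,-0.15],"dr":[0,0,0]},{"hand":-1,"dp":[0,0,-0.3],"dr":[0,0,0]},{"hand":-1,"dp":[0,0,-0.45],"dr":[0,0,0]},{"hand":-1,"dp":[0,0,-0.6],"dr":[0,0,0]},{"hand":-1,"dp":[0,0,-0.6],"dr":[0,0,0]},{"hand":-1,"dp":[0,0,-0.6],"dr":[0,0,0]}]'
python3 - <<'E'
from h import *
import json
s=ctrl.get_state();im=ctrl.read_camera("wrist")[:,:,::-1];cv2.imwrite("pics/w4.png",im)
print(s["t"],s["tool_pos"],s["ee_rot"],s["force"])
json.dump({k:np.array(v).tolist() for k,v in s.items()},open("s4.json","w"))
E
```

```text
t: 5.72
tool_pos: [516.2, 228.0, 243.0]
ee_rot: [179.9, 0.1, -11.1]
force: [-0.3, -0.7, -4.0]
width: 0.365
5.725 [516.22053985 227.95636227 242.9960533 ] [ 1.79943130e+02  8.71540638e-02 -1.10806383e+01] [-0.25747149 -0.67434476 -3.98953433]
```

View pics/w4.png

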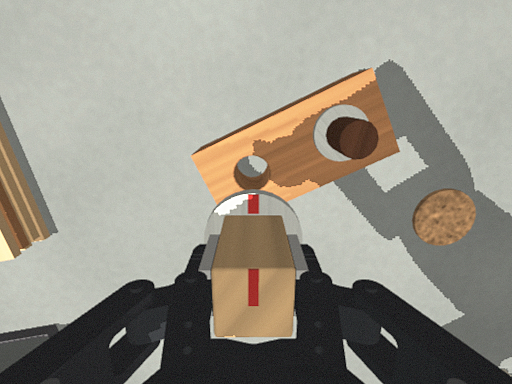

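Block lifted, stripe still image-up at u=253. I'll measure it in the hand.

Run:
```python
from h import *
import json
s=json.load(open("s4.json"));C=cam("wrist",s);im=cv2.imread("pics/w4.png")
crop(im,195,185,315,345,3.75,"w4z")
```

```text
(no output)
```

View pics/w4z.png

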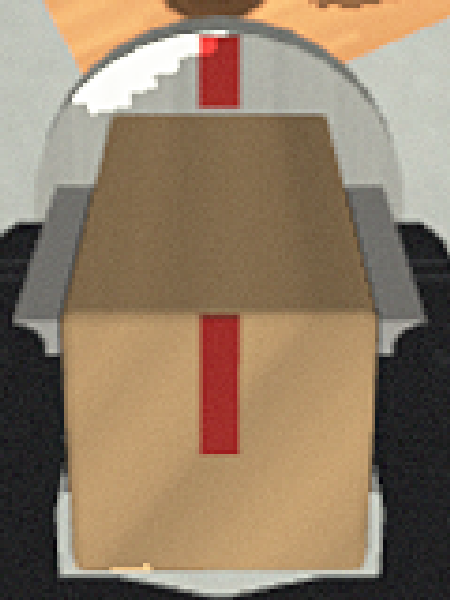

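Run:
```python
from h import *
import json
s=json.load(open("s4.json"));C=cam("wrist",s)
f=lambda p:(195+p[0]/3.75,185+p[1]/3.75)
Rt=Ro.from_euler('xyz',s["ee_rot"],degrees=True).as_matrix();o=np.array(s["tool_pos"])
zt=o[2]+31.5
P=[onz(C,f(p),zt) for p in [(63,313),(376,313),(363,570),(76,570)]]
print("tool",[np.round(Rt.T@(p-o),1).tolist() for p in P],"c",Rt.T@(np.mean(P,0)-o))
zf=o[2]-24.5
for p in [(219,35),(219,20),(40,190),(402,190)]: print(p,(Rt.T@(onz(C,f(p),zf)-o)).round(1))
print((Rt.T@(onz(C,f((219.5,313)),zt)-o)).round(1),(Rt.T@(onz(C,f((219.5,454)),zt)-o)).round(1))
h=np.array([540.3,-203.7]);d=h-o[:2]
print("delta tool",Rt[:2,:2].T@d)
```

```text
tool [[16.1, -14.9, -31.5], [16.1, 16.0, -31.5], [-15.3, 15.9, -31.5], [-15.2, -14.8, -31.5]] c [  0.41018203   0.56586859 -31.50011424]
(219, 35) [27.1  0.6 24.5]
(219, 20) [29.3  0.6 24.5]
(40, 190) [  2.7 -26.3  24.5]
(402, 190) [ 2.6 28.1 24.5]
[ 16.1   0.6 -31.5] [ -0.5   0.6 -31.5]
delta tool [106.59062787 418.98139476]
```

```bash
python3 -m crank '[{"hand":-1,"dp":[0.05,0.2,0],"dr":[0,0,0]},{"hand":-1,"dp":[0.1,0.4,0],"dr":[0,0,0]},{"hand":-1,"dp":[0.15,0.6,0],"dr":[0,0,0]},{"hand":-1,"dp":[0.212,0.837,0],"dr":[0,0,0]},{"hand":-1,"dp":[0.212,0.837,0],"dr":[0,0,0]}]'
python3 -m crank '[{"hand":-1,"dp":[0.05,0.2,0],"dr":[0,0,-0.035]},{"hand":-1,"dp":[0.1,0.4,0],"dr":[0,0,-0.035]},{"hand":-1,"dp":[0.15,0.6,0],"dr":[0,0,-0.035]},{"hand":-1,"dp":[0.2,0.8,0],"dr":[0,0,-0.035]},{"hand":-1,"dp":[0.212,0.837,0],"dr":[0,0,-0.035]},{"hand":-1,"dp":[0.212,0.837,0],"dr":[0,0,-0.035]},{"hand":-1,"dp":[0.212,0.837,0.1],"dr":[0,0,-0.035]},{"hand":-1,"dp":[0.212,0.837,0.2],"dr":[0,0,-0.035]},{"hand":-1,"dp":[0.212,0.837,0.2],"dr":[0,0,-0.035]},{"hand":-1,"dp":[0.212,0.837,0.2],"dr":[0,0,-0.035]}]'
python3 - <<'E'
from h import *
s=ctrl.get_state();print(s["t"],s["tool_pos"],s["ee_rot"],s["force"])
cv2.imwrite("pics/w5.png",ctrl.read_camera("wrist")[:,:,::-1])
im=ctrl.read_camera("scene")[:,:,::-1];crop(im,150,120,280,260,4,"s5");cv2.imwrite("pics/s5f.png",im)
im=ctrl.read_camera("top")[:,:,::-1];crop(im,250,140,350,250,5,"t5")
h=(540.3,-203.7)
print(proj(cam("scene"),(*h,100)))
E
```

```text
t: 6.4
tool_pos: [528.0, 9.1, 242.2]
ee_rot: [179.9, 0.2, -11.4]
force: [0.8, -0.5, -2.7]
width: 0.364
t: 7.65
tool_pos: [541.2, -201.7, 194.6]
ee_rot: [-180.0, -0.0, -10.0]
force: [0.5, -0.4, -3.9]
width: 0.362
7.65 [ 541.19175888 -201.74366339  194.62671689] [-1.79993433e+02 -1.72266839e-02 -9.95456408e+00] [ 0.47439453 -0.42063666 -3.86007026]
[211.60602458 200.94713793]
```

View pics/s5.png

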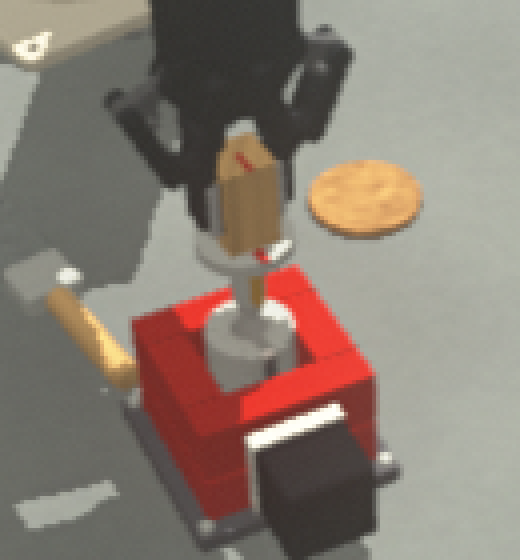

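View pics/w5.png

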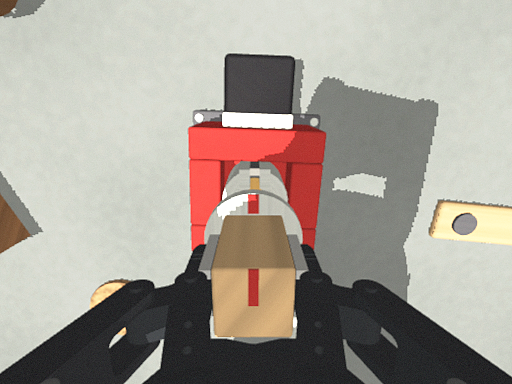

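The nose hangs just above the bore. In w5 the hub centre is at about u=255 against the stripe's 253.5, so I need about +1.5 mm in tool y, which agrees with the TCP reading. I'll correct that and lower the nose only.

```bash
python3 -m crank '[{"hand":-1,"dp":[-0.003,0.006,0],"dr":[0,0,0]},{"hand":-1,"dp":[-0.003,0.006,0.02],"dr":[0,0,0]},{"hand":-1,"dp":[-0.003,0.006,0.04],"dr":[0,0,0]},{"hand":-1,"dp":[-0.003,0.006,0.06],"dr":[0,0,0]}]'
python3 -m crank '[{"hand":-1,"dp":[0,0,0.015],"dr":[0,0,0]},{"hand":-1,"dp":[0,0,0.03],"dr":[0,0,0]},{"hand":-1,"dp":[0,0,0.045],"dr":[0,0,0]},{"hand":-1,"dp":[0,0,0.045],"dr":[0,0,0]}]'
python3 - <<'E'
from h import *
s=ctrl.get_state();print(s["t"],s["tool_pos"],s["ee_rot"],s["force"],s["wrist_torque"])
cv2.imwrite("pics/w6.png",ctrl.read_camera("wrist")[:,:,::-1])
im=ctrl.read_camera("scene")[:,:,::-1];crop(im,150,120,280,260,4,"s6")
E
```

```text
t: 8.3
tool_pos: [539.6, -204.1, 178.5]
ee_rot: [-180.0, 0.0, -10.0]
force: [-0.3, -0.1, -3.7]
width: 0.365
t: 8.8
tool_pos: [539.7, -203.9, 167.5]
ee_rot: [-180.0, 0.0, -10.0]
force: [0.2, 0.6, -3.3]
width: 0.367
8.8 [ 539.68622682 -203.93263748  167.50088121] [-1.79986194e+02  1.81311638e-02 -1.00307066e+01] [ 0.1987046   0.55647828 -3.25558307] [ 0.22939221 -0.1159458  -0.01028879]
```

View pics/s6.png

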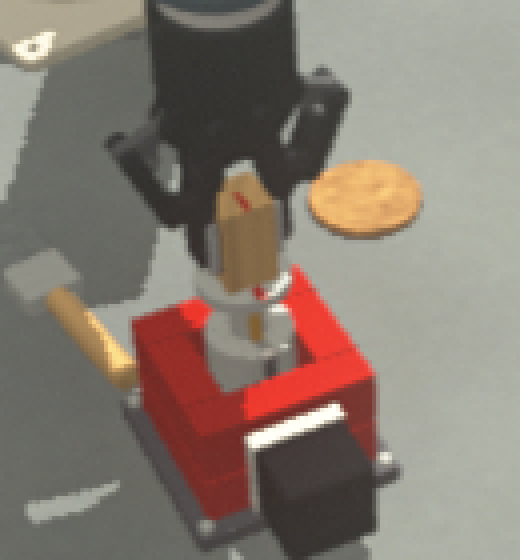

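View pics/w6.png

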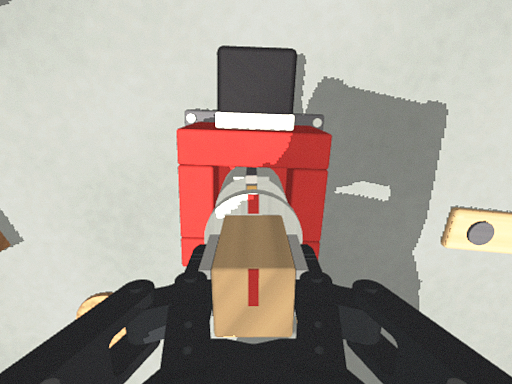

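Run:
```python
from h import *
im=cv2.imread("pics/w6.png");crop(im,200,155,310,225,7,"w6z")
```

```text
(no output)
```

View pics/w6z.png

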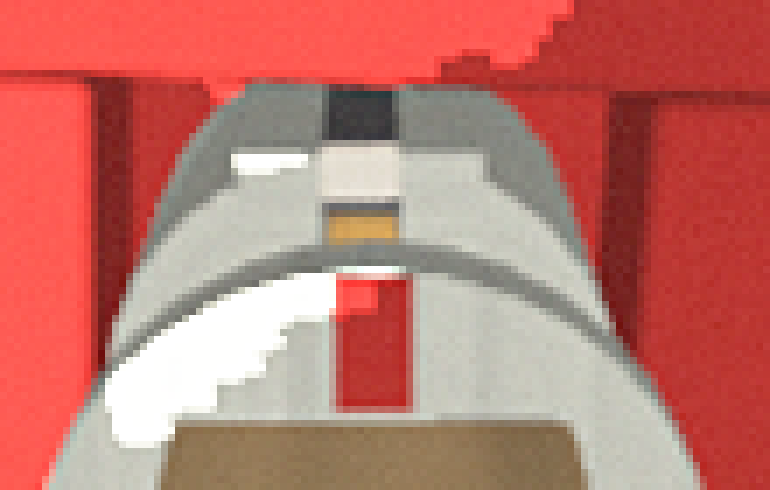

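The white keyway mark is at zoom x=359, against 374 for the stripe. After depth scaling, that puts the tool about 1.1 mm too far in +y. I'll correct it and lower onto the key.

```bash
python3 -m crank '[{"hand":-1,"dp":[0,-0.0045,0],"dr":[0,0,0]},{"hand":-1,"dp":[0,-0.0045,0.01],"dr":[0,0,0]},{"hand":-1,"dp":[0,-0.0045,0.02],"dr":[0,0,0]},{"hand":-1,"dp":[0,-0.0045,0.03],"dr":[0,0,0]},{"hand":-1,"dp":[0,-0.0045,0.03],"dr":[0,0,0]}]'
python3 - <<'E'
from h import *
s=ctrl.get_state();print(s["tool_pos"],s["ee_rot"],s["force"],s["wrist_torque"])
im=ctrl.read_camera("wrist")[:,:,::-1];crop(im,200,155,310,225,7,"w7z")
E
```

```text
t: 9.52
tool_pos: [539.7, -202.9, 160.0]
ee_rot: [-180.0, 0.0, -10.0]
force: [0.1, 0.4, -3.0]
width: 0.363
[ 539.71033168 -202.89293402  159.96940215] [-1.79992368e+02  3.71779900e-02 -1.00292969e+01] [ 0.12310146  0.42248021 -2.98086833] [ 0.01407382 -0.0027506  -0.04818834]
```

View pics/w7z.png

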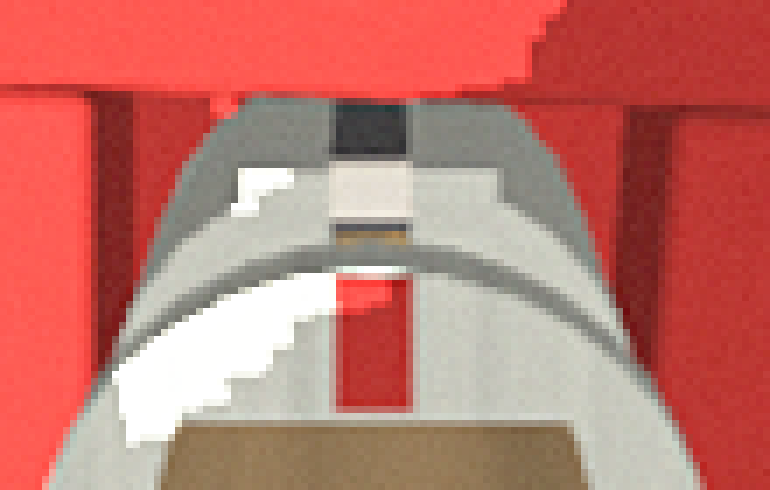

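The key entered with no load (−3 N is just the weight), and the mark and stripe line up at about 371 and 374. Continuing down.

```bash
python3 -m crank '[{"hand":-1,"dp":[0,0,0.015],"dr":[0,0,0]},{"hand":-1,"dp":[0,0,0.03],"dr":[0,0,0]},{"hand":-1,"dp":[0,0,0.045],"dr":[0,0,0]},{"hand":-1,"dp":[0,0,0.06],"dr":[0,0,0]},{"hand":-1,"dp":[0,0,0.06],"dr":[0,0,0]}]' 110
python3 -m crank '[{"hand":-1,"dp":[0,0,0.01],"dr":[0,0,0]},{"hand":-1,"dp":[0,0,0.02],"dr":[0,0,0]},{"hand":-1,"dp":[0,0,0.028],"dr":[0,0,0]},{"hand":-1,"dp":[0,0,0.028],"dr":[0,0,0]}]'
```

```text
t: 10.2
tool_pos: [539.7, -202.9, 144.9]
ee_rot: [-180.0, 0.0, -10.0]
force: [-0.6, -0.3, -3.1]
width: 0.36
t: 10.7
tool_pos: [540.2, -203.0, 138.9]
ee_rot: [180.0, -0.0, -10.0]
force: [-1.6, 1.3, 5.8]
width: 0.36
```

```bash
python3 -m crank '[{"hand":-1,"dp":[0,0,0.008],"dr":[0,0,0]},{"hand":-1,"dp":[0,0,0.016],"dr":[0,0,0]},{"hand":-1,"dp":[0,0,0.02],"dr":[0,0,0]},{"hand":-1,"dp":[0,0,0.02],"dr":[0,0,0]}]'
python3 -m crank '[{"hand":-1,"dp":[0,0,0.006],"dr":[0,0,0]},{"hand":-1,"dp":[0,0,0.006],"dr":[0,0,0]}]'
python3 - <<'E'
from h import *
s=ctrl.get_state();print(s["tool_pos"],s["ee_rot"],s["force"],s["wrist_torque"])
E
```

```text
t: 11.2
tool_pos: [540.2, -203.0, 134.3]
ee_rot: [180.0, -0.0, -10.0]
force: [-3.1, 0.7, 9.4]
width: 0.362
t: 11.45
tool_pos: [540.3, -203.1, 132.9]
ee_rot: [180.0, -0.1, -10.0]
force: [-2.3, 0.8, 10.1]
width: 0.362
[ 540.26974283 -203.05175159  132.94336659] [ 1.79992443e+02 -5.16806298e-02 -1.00273126e+01] [-2.34013739  0.81121953 10.12203778] [0.32958725 0.70949412 0.00485619]
```

```bash
for i in 1; do python3 -m crank '[{"hand":-1,"dp":[0,0,0.004],"dr":[0,0,0]},{"hand":-1,"dp":[0,0,0.004],"dr":[0,0,0]}]'; python3 -m crank '[{"hand":-1,"dp":[0,0,0.003],"dr":[0,0,0]},{"hand":-1,"dp":[0,0,0.003],"dr":[0,0,0]}]';  done
python3 - <<'E'
from h import *
s=ctrl.get_state();print(s["tool_pos"],s["ee_rot"],s["force"],s["wrist_torque"])
E
```

```text
t: 11.7
tool_pos: [540.3, -203.1, 132.7]
ee_rot: [180.0, -0.1, -10.0]
force: [-5.6, 2.0, 16.0]
width: 0.365
t: 11.95
tool_pos: [540.3, -203.1, 132.6]
ee_rot: [180.0, -0.1, -10.0]
force: [-7.7, 2.4, 22.5]
width: 0.359
[ 540.31637761 -203.0942658   132.6133866 ] [ 1.79986085e+02 -7.22665487e-02 -1.00276158e+01] [-7.72442508  2.44517911 22.46726143] [ 6.17599673e-01  1.42259238e+00 -1.19088590e-03]
```

The force climbs stiffly at TCP z=132.6, close to the expected 132.5, so the flange seems to be seated. There's some side load, so I'll ease x and then check by camera.

```bash
python3 -m crank '[{"hand":-1,"dp":[-0.003,0,0.002],"dr":[0,0,0]},{"hand":-1,"dp":[-0.003,0,0.002],"dr":[0,0,0]},{"hand":-1,"dp":[-0.003,0,0.002],"dr":[0,0,0]}]'
python3 - <<'E'
from h import *
s=ctrl.get_state();print(s["tool_pos"],s["ee_rot"],s["force"],s["wrist_torque"])
a=ctrl.read_camera("wrist")[:,:,::-1];b=ctrl.read_camera("scene")[:,:,::-1];crop(a,195,155,315,345,3,"w8z");crop(b,165,130,265,260,4.5,"s8")
cv2.imwrite("pics/s8f.png",b)
C=cam("scene");print([proj(C,(540.3,-203.3,z)) for z in(100,108,164)])
E
```

```text
t: 12.32
tool_pos: [540.3, -203.1, 132.6]
ee_rot: [180.0, -0.2, -10.0]
force: [-5.2, 3.8, 23.9]
width: 0.362
[ 540.28836839 -203.08757288  132.57846695] [ 1.79980299e+02 -1.61995539e-01 -1.00288750e+01] [-5.22229983  3.84356446 23.86143111] [0.66582796 1.30263506 0.0111503 ]
[array([211.74669865, 200.87254664]), array([211.53205957, 198.3310264 ]), array([209.97096803, 179.84629523])]
```

View pics/s8.png

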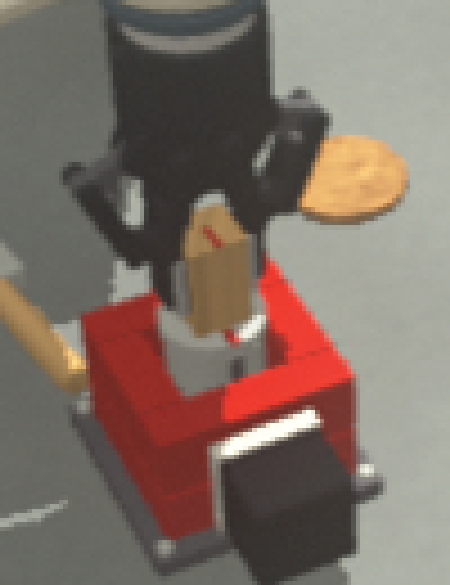

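View pics/w8z.png

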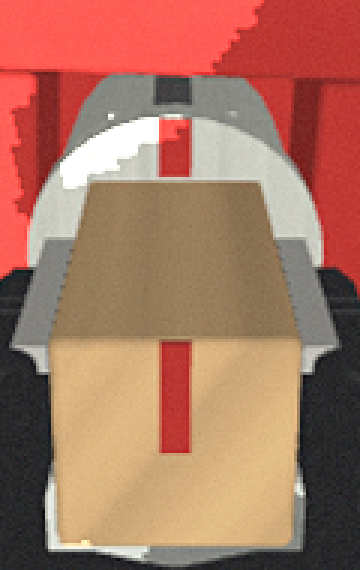

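View pics/s8f.png

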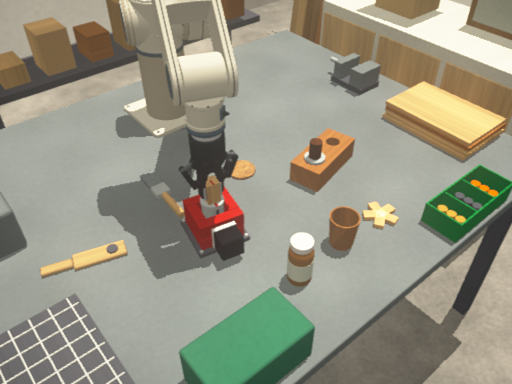

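The flange sits directly on the hub with no visible gap. The blank hasn't slipped in the jaws: its top edge is still at row 268. I'll add a small push for margin, hold, and re-check.

```bash
python3 -m crank '[{"hand":-1,"dp":[0.001,0,0.003],"dr":[0,0,0]},{"hand":-1,"dp":[0.001,0,0.003],"dr":[0,0,0]},{"hand":-1,"dp":[0.001,0,0.003],"dr":[0,0,0]},{"hand":-1,"dp":[0.001,0,0.003],"dr":[0,0,0]},{"hand":-1,"dp":[0.001,0,0.003],"dr":[0,0,0]},{"hand":-1,"dp":[0.001,0,0.003],"dr":[0,0,0]},{"hand":-1,"dp":[0.001,0,0.003],"dr":[0,0,0]},{"hand":-1,"dp":[0.001,0,0.003],"dr":[0,0,0]}]'
python3 - <<'E'
from h import *
s=ctrl.get_state();print(s["t"],s["tool_pos"],s["ee_rot"],s["force"],s["wrist_torque"],s["width"])
a=ctrl.read_camera("wrist")[:,:,::-1];crop(a,195,155,315,345,3,"w9z")
E
```

```text
t: 13.42
tool_pos: [540.3, -203.1, 132.6]
ee_rot: [180.0, -0.1, -10.0]
force: [-8.8, 5.0, 32.4]
width: 0.361
13.425 [ 540.31880423 -203.06722055  132.55844506] [ 1.79980203e+02 -1.42631910e-01 -1.00277892e+01] [-8.84676829  4.97640362 32.39781527] [ 0.86186524  1.75526936 -0.02976761] 0.36104513710303854
```

View pics/w9z.png

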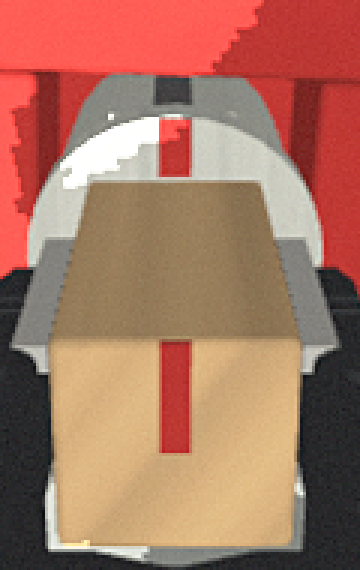

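The view hasn't changed: the flange is on the hub and its height holds steady while the force rose to 32 N, so it's bottomed out. Handing in.

Run:
```python
from cell import ctrl
print(ctrl.finish_job())
```

```text
the job is handed in; nothing more can be done
None
```

The square blank is fitted in the red drive's hub, key in the keyway, and I handed the job in at about 13.5 s still gripping it and pressing it home. The hand-in reports no verdict.

- **Approach:** I took the blank from the rack and lined its key up with the keyway (both at about −10°). The nose and key went in with no contact load. I then pushed down against the ejector.
- **Seating:** Extra push raised the force to 32 N while the TCP stayed at z = 132.6 mm. That puts the flange's underside at about 100.1 mm, against the hub face at 100 mm.
- **Grip:** The wrist pictures before and after the push show no slip in the jaws, and no gap shows between flange and hub. The grip force was set to 110 N.
- **Other objects:** In the last full scene picture, taken before the final small push, the spare blank and the other items looked unmoved. I didn't measure them.
- **What wasn't ideal:** At the end there was a side force of about 10 N and a tilt of about 0.14°. I tried to ease the side force, but it came back with the final push. I could not see the ejector itself, so full depth is inferred from the height, the force and the pictures.

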